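# White-check a seed colour probe and press it into its V-rests

## Robot

A 7-joint arm with a two-finger parallel gripper is mounted at the origin on the work surface. World frame = base frame: x ahead of the robot, y to its left, z up, the work surface at z = 0. Lengths are in m, angles in rad, forces in N, time in s.
With the tool pointing down it reaches from about 0.425 to 0.825 m from the base axis. Payload 3.6 kg.
Tool frame: the origin (TCP) lies midway between the tips of the shut fingers; the grasp point (between the pads) lies 19 mm behind it (robot.grip_depth is the distance from the TCP to the grasp point, in m); z points along the fingers, y is the line along which they close (so a half turn about z gives the same grasp; the last joint's range is limited). The gripper opens to 85 mm and grips with 20 to 120 N. Pads are 22 mm wide; open, the fingers measure 114 mm over their backs; the gripper's body (76 mm by 85 mm) begins 54 mm behind the grasp point. The pads swing forward as they close: fully open they stand 13 mm farther back than shut.
Start: joints at [-1.167, 0.615, -0.013, 1.423, 0.008, 1.103, -0.04], TCP at [0.271, 0.591, 0.231] pointing down, gripper open.
Joint ranges: [-3.12, 3.12], [-0.3, 2.06], [-1.34, 1.32], [0.26, 2.42], [-1.36, 4.5], [0.01, 1.98], [-2.84, 2.84]. Speed limits (rad/s): [2.79, 2.79, 3.14, 3.14, 3.14, 3.14, 3.14].

## Interface

Orientations are given as a unit quaternion [w, x, y, z].
In Python, from cell import telemetry, cams, finish_job, robot gives the robot as it stands.
- The arm moves only by the shell command python3 -m crank 'ROWS' [FORCE]. ROWS is JSON, a list of rows, each a list of 3 entries, a list of its own where there are three numbers: the shift along the tool's x, y, z in units of 25 mm (1.0 is 25 mm), then the turn, a rotation vector about the tool's x, y, z in units of 0.08 rad (1.0 is 0.08 rad), then the closure, from -1 (fully open) to 1 (shut). In form: [[[x, y, z], [wx, wy, wz], grip], ...]. A call has 1 to 12 rows; each row shifts and turns the commanded pose from where the row before left it, along the tool's axes as they then stand; what a row does not reach is not made up. A row lasts 1/10 s, in which the tool goes at most 50 mm and 8.59 degrees, less where a joint would pass 70% of its speed; a pose out of reach is approached as far as the arm can. A call with a number of a shift or a turn outside -1 to 1 is refused whole. A call with a gripper value outside its range is refused whole. The fingers move at their own pace and stop on an object; FORCE is the grip in N (left out, the last holds). Time passes only in rows, so rows that do not move let the fingers close. It gives the time, the measured TCP pose, the force, the opening and the grip force at its end, in the units of the state.
- telemetry.observe(): the state, without advancing time (a new reading comes with each control period).
- cams.read_camera(name): name is "side" or "top" or "wrist"; returns the picture (480x640x3 uint8, blue, green, red); there is no depth.
- cams.camera_params(name): a dict with "mtx" (3x3 intrinsics, pixels), "dist_coeffs" ([k1, k2, p1, p2, k3] as OpenCV has them; the pictures are not rectified), "rvec" (rotation vector, rad) and "tvec" (3), from world to camera coordinates, as OpenCV has them. Camera axes: x right, y down, z forward; pixel columns grow to the right and rows downward; lengths in m; the calibration is good to about 2 mm. A picture is of the moment at which its call begins: read the wrist's pose just before it. camera_params takes no time and is no camera call; for the wrist camera it gives the pose at the moment of the call.
- finish_job(): hands the job in; it is judged then, once.
Trained networks look in the newest picture that a camera, given by its name, has taken for a name from the list of things; names that differ only in an ending like _2 or _b are one class to them, and where a whole thing is asked for, a point or a joint stands for the part that bears it (a point fixed in the world has none). Each returns a list of dicts, best first, with "conf" (0 to 1); they miss things now and then, are a little off and sometimes report something else, mostly with a low value. They report only what shows in the picture. A call takes as long as a camera call. They do not tell look-alikes from the thing itself.
- cams.search_frame(camera, target): "extent" ([left, top, width, height] in pixels, round what is visible of it).
- cams.silhouettes(camera, target): "region" (480x640 bool, what is visible of it) and "extent" ([left, top, width, height] in pixels, round what is visible of it).
The state is a dict: "t": time; "qpos": joint angles; "dq": joint speeds; "joint_efforts": joint torques, N m; "eef_pos": TCP position; "tcp_rot": TCP orientation; "force": force on the tool from outside, world axes, zero at the start; "torque": the same for the moment, N m; "grip_width": finger opening in m; "grasp_force": force on a finger pad.
Only numpy, scipy, OpenCV 4.12 (cv2) and the standard library are available. Lean on these libraries where they do the work, as an engineer would, in place of code of your own. Each camera call takes 0.05 s, during which the arm holds its last target. There are 200 camera calls.

## Task

Take the colour probe from its blue rest and do the white check: hold its glass nose steady for about two seconds about 4 cm in front of the middle of the white tile, square to it, without touching the tile. Then lay the probe level in the steel V-rests of the measuring stand, nose towards the amber sample window and its orange band centred in the gap between the two rests, and press it down evenly onto both sloping faces with about 12 N, without slamming or forcing it. Finish while still gripping it and pressing it down there, and leave the other things on the bench alone.

Things in the scene. Friction and masses are not known exactly. Their poses are not given: they have to be found in the camera images.
- probe: colour probe: a plain rigid cylinder, 36 mm in diameter, 140 mm long, about 0.25 kg, lying level. Origin at the centre of the barrel (on its axis, half-way along); x along the barrel towards the nose. Black nose end with a glass face, yellow tail end, 44 mm wide orange band round the middle, where to grip it across the diameter from above. Roll about its axis does not matter
- nose (a point): centre of the probe's flat glass nose face, 70 mm from the probe's centre along its x axis; same axes as the probe
- tile_face (a point): centre of the white face of the reference tile, 60 mm square in a 74 mm black frame, upright, 140 mm above the bench; the frame's top edge is at 177 mm. x points horizontally INTO the tile (the white face looks to -x), z up. The post and most of the grey foot (70 by 100 mm) are behind it; a white stripe on the foot marks the front. Fixed
- seat (a point): seat point of the measuring stand (fixed, rigid): where the probe's centre lies when seated, 75 mm above the bench. x is level, along the V towards the amber sample window (the way the nose must point), y across the V, z up. The black window plate, 70 mm wide, has its face 90 mm ahead of this point (20 mm beyond a seated nose) and its top 23 mm above it
- vee_left: rigid, polished, slippery steel faces (45 degrees) on the +y side of both V-rests; origin on the bench under the seat point, same axes as the seat. The two V-rests are each 25 mm long and 68 mm wide, centred 45 mm before and behind the seat point, tops level with it; between them is a free gap of 65 mm for the fingers, over a base plate whose top is 12 mm above the bench
- vee_right: rigid, polished, slippery steel faces (45 degrees) on the -y side of both V-rests; origin on the bench under the seat point, same axes as the seat
- rest: the blue parking rest in which the probe starts, fixed; origin on the bench under its middle, x along the probe's starting nose direction, z up. Two shallow rests 18 mm long, 52 mm before and behind the middle, carry the probe with its axis 50 mm above the bench; the base plate between them is 10 mm thick; nothing on it rises above the probe's axis
- tile: the whole tile stand; origin on the bench under the white face's centre, same axes as the tile face
- sieve: bystander: small steel bowl, 120 mm across and 50 mm high; origin under its centre
- seed_jar: bystander: glass jar with green cap, 64 mm across and 90 mm high; origin under its centre
- brush: bystander: a hand brush lying on the bench; origin under it
- pan: bystander: small steel cup, 90 mm across and 45 mm high; origin under its centre
Not all that is in view belongs to the job. Leave any green or yellow look-alike of the tile alone.

How it is judged:
On the way:
1. the held probe's nose is aimed steadily at the white tile: 20 to 65 mm from it, within 15 mm of its middle each way, square to it within 0.18 rad, for 1.5 s (x of nose in the frame of tile_face between -0.065 and -0.02 m and y of nose in the frame of tile_face between -0.015 and 0.015 m and z of nose in the frame of tile_face between -0.015 and 0.015 m and angle between the x axis of probe and the x axis of tile_face, either way round below 0.18 rad and contact force between the fingers and probe above 0.5 N and linear speed of probe below 0.03 m/s and contact force between probe and rest below 0.1 N), for 1.5 s.
At the end, for the whole second after the job is handed in: the probe lies in the V-rests, still held by the fingers: its centre within 12 mm of the seat point along the V and 3 mm across and in height, parallel to the V within 0.04 rad, nose towards the window, at rest, and pressed with more than 4 N on the left and on the right sloping faces (x of probe in the frame of seat between -0.012 and 0.012 m and y of probe in the frame of seat between -0.003 and 0.003 m and z of probe in the frame of seat between -0.003 and 0.003 m and x of nose in the frame of seat above 0.05 m and angle between the x axis of probe and the x axis of seat, either way round below 0.04 rad and contact force between probe and vee_left above 4 N and contact force between probe and vee_right above 4 N and contact force between the fingers and probe above 1 N and linear speed of probe below 0.02 m/s); the arm keeps its last pose, push and grip.
It fails at once if the probe touches the tile stand (contact force between probe and tile above 0.5 N).
It fails at once if the probe is pressed onto a sloping face with more than 50 N (contact force between probe and vee_left above 50 N or contact force between probe and vee_right above 50 N).
It fails at once if a bystander is moved more than 25 mm (distance of any of sieve, seed_jar, brush, pan from where it was at the start of the episode above 0.025 m).
It also fails if it takes over 64 s, if anything falls off the work surface, if the arm or the gripper's body presses on something with over 40 N, if the wrist force passes 120 N, or if a joint passes its speed limit or range.

## Working session

There is one attempt and no reset: what is moved stays moved. The work goes in short steps, Python scripts to look and compute and a shell command to move; the robot and the scene stay as the last step left them, time stands still between calls to the robot, and variables do not carry over. Pictures are saved under pics/ and viewed, at most 10 in all, crops included, and the job is handed in when it is done.

```bash
mkdir -p pics; ls; python3 - <<'E'
from cell import telemetry,cams,robot
import cv2,numpy as np
s=telemetry.observe();print(s['t'],s['eef_pos'],s['tcp_rot'],s['force'])
for c in ('top','side'):
    im=cams.read_camera(c);cv2.imwrite(f'pics/{c}0.png',im)
    p=cams.camera_params(c);print(c,p)
    for t in ('probe','rest','tile','seat','vee_left','sieve','seed_jar','brush','pan','tile_face'):
        try: print(t,[(d['extent'],round(d['conf'],2)) for d in cams.search_frame(c,t)][:3])
        except Exception as e: print(t,e)
E
```

```text
pics
0.0 [0.27052321 0.59017253 0.23009713] [-2.69950645e-04  2.13214432e-01  9.77004535e-01 -1.29257659e-03] [0.55112961 0.13293021 0.10074016]
top {'mtx': array([[522.25095745,   0.        , 326.5186978 ],
       [  0.        , 522.25095745, 234.11017497],
       [  0.        ,   0.        ,   1.        ]]), 'dist_coeffs': array([-0.00176919,  0.        ,  0.        ,  0.        ,  0.        ]), 'rvec': array([ 2.12431909, -2.1625572 ,  0.14285655]), 'tvec': array([0.11532021, 0.51810008, 1.29471506])}
probe [([326.8, 221.2, 58.4, 25.2], 0.75), ([435.3, 237.1, 52.5, 21.1], 0.54)]
rest [([323.3, 214.1, 61.3, 38.6], 0.58)]
tile [([211.4, 309.1, 39.5, 48.8], 0.9), ([149.9, 241.2, 51.9, 45.5], 0.88), ([224.8, 239.4, 39.1, 48.1], 0.85)]
seat [([414.3, 237.0, 79.1, 41.9], 0.57)]
vee_left [([441.5, 250.8, 53.5, 20.1], 0.81)]
sieve [([445.0, 137.2, 42.5, 44.7], 0.64)]
seed_jar [([327.7, 146.3, 19.5, 28.3], 0.75)]
brush [([207.7, 159.6, 78.3, 14.5], 0.94)]
pan [([379.4, 139.5, 39.3, 34.4], 0.66)]
tile_face [([151.2, 243.0, 46.7, 43.2], 0.87), ([224.3, 238.9, 31.1, 46.7], 0.74), ([208.1, 307
[... 343 characters left out ...]
: array([-0.44770799,  0.25680346,  1.19784683])}
probe [([318.0, 240.5, 37.8, 46.5], 0.75), ([312.1, 249.4, 54.4, 49.3], 0.22)]
rest [([310.8, 252.6, 55.3, 43.9], 0.9)]
tile [([189.7, 165.1, 44.6, 71.4], 0.91), ([242.8, 125.4, 24.3, 64.0], 0.78), ([260.2, 153.2, 33.5, 68.1], 0.72)]
seat [([318.2, 301.2, 78.6, 103.0], 0.73)]
vee_left [([336.0, 330.6, 39.2, 43.4], 0.62)]
sieve [([443.1, 307.6, 53.6, 42.6], 0.88)]
seed_jar [([383.8, 211.0, 24.4, 41.9], 0.79)]
brush [([339.5, 169.6, 36.8, 39.4], 0.68), ([410.9, 260.3, 36.5, 33.4], 0.37)]
pan [([410.3, 258.9, 32.8, 35.4], 0.97)]
tile_face [([256.1, 158.2, 41.9, 66.8], 0.95), ([191.9, 169.1, 41.4, 66.5], 0.93), ([239.4, 123.5, 25.1, 69.0], 0.85)]
```

```bash
python3 - <<'E'
import cv2
a=cv2.imread('pics/top0.png')[120:380,130:530];cv2.imwrite('pics/topc.png',cv2.resize(a,(800,520),interpolation=cv2.INTER_CUBIC))
b=cv2.imread('pics/side0.png')[110:420,170:510];cv2.imwrite('pics/sidec.png',cv2.resize(b,(680,620*600//620),interpolation=cv2.INTER_CUBIC))
E
```

```text
(no output)
```

View pics/topc.png

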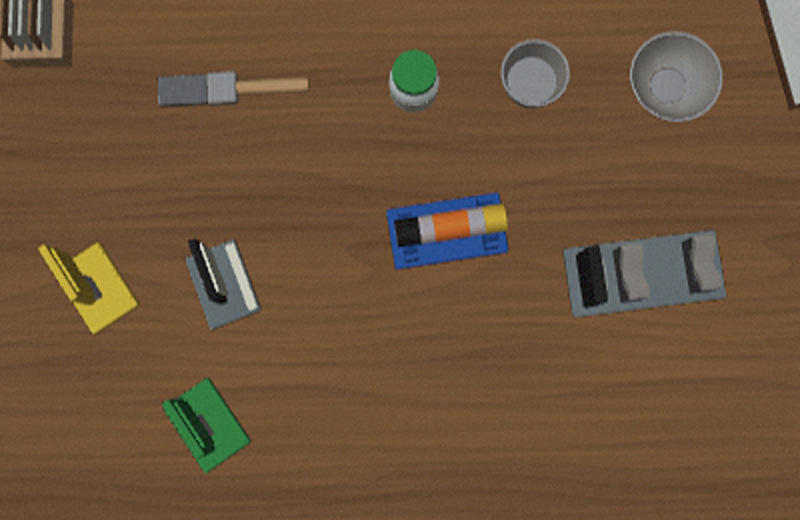

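View pics/sidec.png

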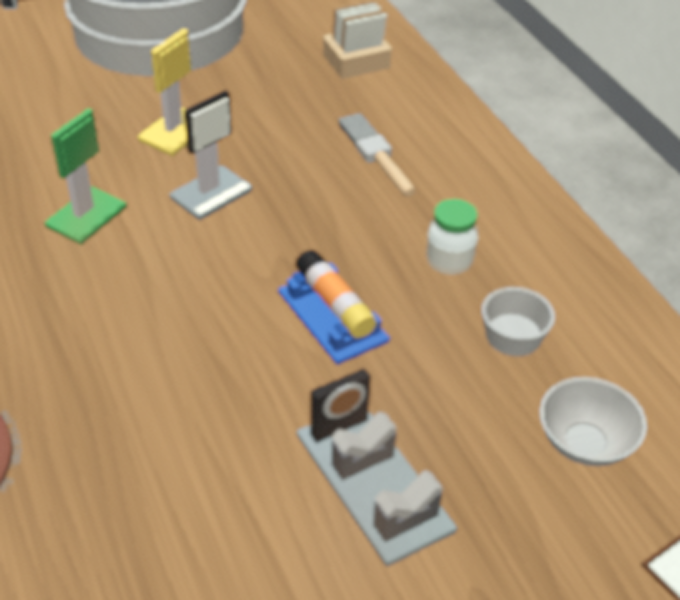

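The top view shows the probe at about (355,233) px, with its nose to the left. The stand is at (452,257), window to the left, and the white tile is at (238,263) with its stripe on the right, facing the probe. The side view agrees, and the green and yellow tiles are look-alikes. Next I'll get coarse positions from colour masks in both views.

```bash
cat > h.py <<'E'
import cv2,numpy as np
from scipy.optimize import least_squares
from scipy.spatial.transform import Rotation as R
def onplane(p,uv,z):
    uv=np.array(uv,float).reshape(-1,1,2)
    n=cv2.undistortPoints(uv,p['mtx'],p['dist_coeffs']).reshape(-1,2)
    Rm=cv2.Rodrigues(p['rvec'])[0];c=-Rm.T@p['tvec']
    d=np.c_[n,np.ones(len(n))]@Rm
    return c+d*((z-c[2])/d[:,2])[:,None]
def proj(p,X): return cv2.projectPoints(np.array(X,float).reshape(-1,1,3),p['rvec'],p['tvec'],p['mtx'],p['dist_coeffs'])[0].reshape(-1,2)
def quat(s): return R.from_quat(np.array(s['tcp_rot'])[[1,2,3,0]])
def mask(im,lo,hi,roi):
    h=cv2.inRange(cv2.cvtColor(im,cv2.COLOR_BGR2HSV),np.array(lo),np.array(hi));m=np.zeros_like(h)
    x0,y0,x1,y1=roi;m[y0:y1,x0:x1]=h[y0:y1,x0:x1]
    n,l,st,ce=cv2.connectedComponentsWithStats(m)
    if n<2:return None
    k=1+st[1:,4].argmax();return (l==k).astype(np.uint8),ce[k],st[k]
E
python3 - <<'E'
from h import *
from cell import cams
T=cams.camera_params('top');S=cams.camera_params('side')
t=cv2.imread('pics/top0.png');s=cv2.imread('pics/side0.png')
for im,p,roi,n in((t,T,(315,205,395,260),'top'),(s,S,(300,225,380,300),'side')):
  for nm,lo,hi in(('orange',(4,150,120),(17,255,255)),('yellow',(20,120,100),(35,255,255)),('black',(0,0,0),(180,255,55)),('blue',(100,120,40),(125,255,255))):
    r=mask(im,lo,hi,roi)
    if r: print(n,nm,r[1],r[2],onplane(p,r[1],.06 if nm!='blue' else .01))
# tile white face, side
r=mask(s,(0,0,150),(180,60,255),(255,150,300,190));print('side white',r[1],r[2]);
c=cv2.boxPoints(cv2.minAreaRect(cv2.findContours(r[0],0,1)[0][0]));q=cv2.approxPolyN(cv2.findContours(r[0],0,1)[0][0],4).reshape(-1,2);print(q)
q=q[np.argsort(np.arctan2(*(q-q.mean(0)).T[::-1]))].astype(float)  # TL,TR,BR,BL order
# viewed from front: left-right horizontal dir
def f(v):
    x,y,a=v;u=np.array([-np.sin(a),np.cos(a),0])   # tile y
    C=np.array([x,y,.14]);P=[C+.03*u+[0,0,.03],C-.03*u+[0,0,.03],C-.03*u-[0,0,.03],C+.03*u-[0,0,.03]]
    return (proj(S,P)-q).ravel()
for a0 in(0,1.57,3.14,-1.57):
    o=least_squares(f,[.5,.2,a0]);print('tile',o.x,o.cost)
r=mask(t,(0,0,140),(180,60,255),(240,235,262,285));print('stripe',r[2],onplane(T,r[1],.01))
# stand base corners from crop (top)
for z,pts in((.012,[(565,250),(716,231),(725,297),(577,317)]),(.075,[(617,243),(645,241),(617,300),(648,298),(684,238),(713,235),(690,293),(721,291)])):
    print(onplane(T,np.array(pts)/2+[130,120],z).round(3))
for nm,roi in(('jar',(327,146,347,175)),):pass
for nm,e,z in(('jar',(337,155),.09),('pan',(399,157),.045),('sieve',(466,159),.05)):print(nm,onplane(T,e,z))
E
```

```text
top orange [355.26605505 232.1146789 ] [346 225  19  15 218] [[0.5205605  0.03373226 0.06      ]]
top yellow [377.38732394 228.78169014] [371 222  13  15 142] [[ 0.5279756  -0.02192843  0.06      ]]
top black [333.45695364 235.47019868] [327 229  13  14 151] [[0.51308105 0.08855792 0.06      ]]
top blue [351.79487179 237.21688034] [323 217  61  38 936] [[0.51462284 0.04069399 0.01      ]]
side orange [332.52459016 259.39344262] [328 254  10  12  61] [[0.50738431 0.03012008 0.06      ]]
side yellow [349.03658537 274.85365854] [342 267  15  16 164] [[ 0.52393259 -0.03237283  0.06      ]]
side black [321.4375  245.65625] [319 242   6   8  32] [[0.50030956 0.08522406 0.06      ]]
side blue [332.78599736 275.98546896] [310 251  54  46 757] [[0.50475373 0.02015302 0.01      ]]
side white [275.17365269 173.0988024 ] [266 161  19  26 334]
[[285 178]
 [268 187]
 [266 168]
 [283 160]]
tile [0.46013754 0.31483358 1.91876662] 0.872197609924086
tile [0.46013754 0.31483358 1.91876652] 0.8721976099239281
tile [0.46013754 0.31483358 1.9187666 ] 0.872197609923774
tile [0.46013754 0.31483358 1.9187665 ] 0.8721976099242487
stripe [243 241  16  34 169] [[0.46568988 0.30552076 0.01      ]]
[[ 0.491 -0.116  0.012]
 [ 0.512 -0.312  0.012]
 [ 0.427 -0.318  0.012]
 [ 0.404 -0.128  0.012]]
[[ 0.491 -0.17   0.075]
 [ 0.493 -0.205  0.075]
 [ 0.421 -0.167  0.075]
 [ 0.423 -0.205  0.075]
 [ 0.496 -0.253  0.075]
 [ 0.499 -0.289  0.075]
 [ 0.428 -0.257  0.075]
 [ 0.43  -0.295  0.075]]
jar [[0.71205719 0.07599602 0.09      ]]
pan [[ 0.71701474 -0.08495407  0.045     ]]
sieve [[ 0.7067856  -0.25618141  0.05      ]]
```

```bash
python3 -m crank '[[[-0.92,-0.8,-0.1],[0,0,0],-1],[[-0.92,-0.8,-0.1],[0,0,0],-1],[[-0.92,-0.8,-0.1],[0,0,0],-1],[[-0.92,-0.8,-0.1],[0,0,0],-1],[[-0.92,-0.8,-0.1],[0,0,0],-1],[[-0.92,-0.8,-0.1],[0,0,0],-1],[[-0.92,-0.8,-0.1],[0,0,0],-1],[[-0.92,-0.8,-0.1],[0,0,0],-1],[[-0.92,-0.8,-0.1],[0,0,0],-1],[[-0.92,-0.8,-0.1],[0,0,0],-1]]'
python3 -m crank '[[[-0.92,-0.8,0],[0,0,0],-1],[[-0.92,-0.8,0],[0,0,0],-1],[[-0.92,-0.8,0],[0,0,0],-1],[[-0.92,-0.8,0],[0,0,0],-1],[[-0.92,-0.8,0],[0,0,0],-1],[[-0.92,-0.8,0],[0,0,0],-1],[[-0.92,-0.8,0],[0,0,0],-1],[[-0.92,-0.8,0],[0,0,0],-1],[[-0.92,-0.8,0],[0,0,0],-1],[[-0.92,-0.8,0],[0,0,0],-1]]'
python3 -m crank '[[[0,0,0],[0,0,1],-1],[[0,0,0],[0,0,1],-1],[[0,0,0],[0,0,1],-1],[[0,0,0],[0,0,1],-1],[[0,0,0],[0,0,1],-1],[[0,0,0],[0,0,1],-1],[[0,0,0],[0,0,1],-1],[[0,0,0],[0,0,1],-1],[[0,0,0],[0,0,1],-1],[[0,0,0],[0,0,1],-1],[[0,0,0],[0,0,1],-1],[[0,0,0],[0,0,1],-1]]'
python3 -m crank '[[[0,0,0],[0,0,0.6],-1],[[0,0,0],[0,0,0],-1],[[0,0,0],[0,0,0],-1],[[0,0,0],[0,0,0],-1]]'
python3 - <<'E'
from cell import cams,telemetry
from h import *
s=telemetry.observe();p=cams.camera_params('wrist');im=cams.read_camera('wrist');cv2.imwrite('pics/w1.png',im)
print(s['t'],s['eef_pos'],quat(s).as_matrix().round(3));Rm=cv2.Rodrigues(p['rvec'])[0];print(-Rm.T@p['tvec'],Rm[2],p['mtx'][0,0])
E
```

```text
t: 2.1
eef_pos: [0.397, 0.3121, 0.2567]
tcp_rot: [0.0, 0.213, 0.977, 0.0]
force: [0.1, -0.5, -0.5]
grip_width: 0.0855
grasp_force: 0.0
t: 3.1
eef_pos: [0.5228, 0.0345, 0.2565]
tcp_rot: [0.0, 0.213, 0.977, 0.0]
force: [0.5, -0.5, 1.4]
grip_width: 0.0855
grasp_force: 0.0
t: 4.3
eef_pos: [0.5224, 0.0357, 0.2565]
tcp_rot: [0.0, 0.641, 0.767, 0.0]
force: [0.0, 0.0, 0.7]
grip_width: 0.0853
grasp_force: 0.0
t: 4.7
eef_pos: [0.5223, 0.0356, 0.2563]
tcp_rot: [-0.0, 0.658, 0.753, 0.0]
force: [0.3, -0.5, -0.1]
grip_width: 0.0852
grasp_force: 0.0
4.7 [0.52232218 0.03559182 0.25633514] [[-0.133  0.991 -0.   ]
 [ 0.991  0.133  0.   ]
 [ 0.    -0.    -1.   ]]
[0.51138446 0.11445635 0.39788747] [ 0.04175065 -0.30594696 -0.95113266] 345.1509438028461
```

View pics/w1.png

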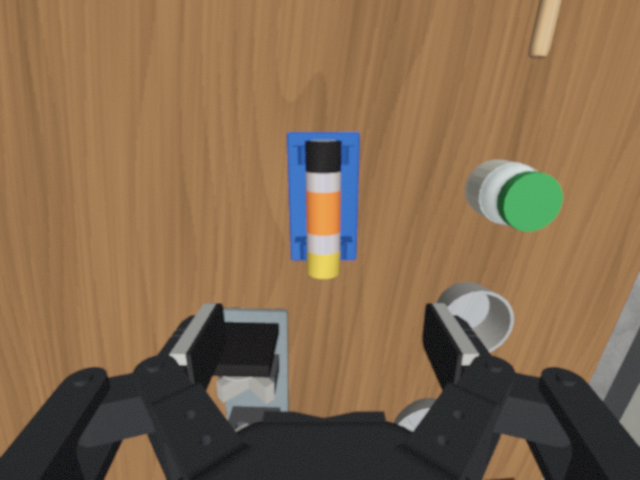

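The wrist view shows the probe upright in the picture, with the orange band at about (323,213) px and the nose up, almost aligned with the tool. I'll refine its pose from this view.

```bash
cat > meas.py <<'E'
from h import *
def probe(p,im,zaxis,roi):
    pts={}
    for nm,lo,hi in(('o',(4,150,100),(17,255,255)),('y',(20,120,80),(35,255,255)),('k',(0,0,0),(180,255,60))):
        r=mask(im,lo,hi,roi)
        if r is None: continue
        ys,xs=np.nonzero(r[0]);pts[nm]=np.array([xs.mean(),ys.mean()])
    W={k:onplane(p,v,zaxis+.018)[0] for k,v in pts.items()}
    # lateral: silhouette midline belongs to a plane near the axis height
    A={k:onplane(p,v,zaxis)[0] for k,v in pts.items()}
    return pts,W,A
E
python3 - <<'E'
from meas import *
from cell import cams,telemetry
s=telemetry.observe();p=cams.camera_params('wrist');im=cv2.imread('pics/w1.png')
pts,W,A=probe(p,im,.05,(300,130,347,290))
print(pts);print(W);print(A)
d=W['k']-W['y'];print('yaw',np.arctan2(d[1],d[0]))
M=quat(s);e=s['eef_pos'];print('tool yaw',np.arctan2(*M.as_matrix()[:2,0][::-1]));print('delta tool mm',M.inv().apply(W['o']-e)*1e3,M.inv().apply(A['o']-e)*1e3)
for r in [(x,y) for y in (196,213,228) for x in (307,340)]: pass
E
```

```text
{'o': array([322.97389241, 212.89952532]), 'y': array([323.00794702, 266.26092715]), 'k': array([322.82613169, 156.50720165])}
{'o': array([0.52146567, 0.03474675, 0.068     ]), 'y': array([ 0.52903532, -0.02124435,  0.068     ]), 'k': array([0.51410633, 0.08839052, 0.068     ])}
{'o': array([0.52201476, 0.03039896, 0.05      ]), 'y': array([ 0.52999746, -0.02864736,  0.05      ]), 'k': array([0.51425385, 0.08696986, 0.05      ])}
yaw 1.706134044130762
tool yaw 1.704427287724335
delta tool mm [ -0.71331477  -0.99793529 188.3610893 ] [ -5.09656646  -1.03464348 206.36082633]
```

```bash
python3 -m crank '[[[-0.03,-0.04,1],[0,0,0],-1],[[0,0,1],[0,0,0],-1],[[0,0,1],[0,0,0],-1],[[0,0,1],[0,0,0],-1],[[0,0,1],[0,0,0],-1],[[0,0,1],[0,0,0],-1],[[0,0,0.8],[0,0,0],-1],[[0,0,0.7],[0,0,0],-1],[[0,0,0.6],[0,0,0],-1],[[0,0,0.5],[0,0,0],-1],[[0,0,0.5],[0,0,0],-1]]'
python3 -m crank '[[[0,0,0],[0,0,0],-1],[[0,0,0],[0,0,0],0],[[0,0,0],[0,0,0],0.2],[[0,0,0],[0,0,0],0.4],[[0,0,0],[0,0,0],1],[[0,0,0],[0,0,0],1],[[0,0,0],[0,0,0],1],[[0,0,0],[0,0,0],1],[[0,0,0],[0,0,0],1],[[0,0,0],[0,0,0],1]]' 60
```

```text
t: 5.85
eef_pos: [0.5218, 0.0347, 0.0282]
tcp_rot: [0.0, 0.658, 0.753, 0.0]
force: [0.1, -0.6, 0.2]
grip_width: 0.0855
grasp_force: 0.0
t: 6.85
eef_pos: [0.5217, 0.0347, 0.0297]
tcp_rot: [0.0, 0.658, 0.753, 0.0]
force: [-2.2, -0.2, 6.2]
grip_width: 0.0348
grasp_force: 59.3
```

```bash
python3 -m crank '[[[0,0,-0.3],[0,0,0],1],[[0,0,-0.4],[0,0,0],1],[[0,0,-0.5],[0,0,0],1],[[0,0,-0.6],[0,0,0],1],[[0,0,-0.6],[0,0,0],1],[[0,0,-0.5],[0,0,0],1],[[0,0,-0.4],[0,0,0],1],[[0,0,-0.3],[0,0,0],1],[[0,0,0],[0,0,0],1],[[0,0,0],[0,0,0],1]]'
python3 - <<'E'
from meas import *
from cell import cams,telemetry
s=telemetry.observe();p=cams.camera_params('wrist');im=cams.read_camera('wrist');cv2.imwrite('pics/w2.png',im)
print([(d['extent'],d['conf']) for d in cams.search_frame('wrist','probe')],[(d['extent'],d['conf']) for d in cams.search_frame('wrist','tile_face')])
im=cams.read_camera('side');cv2.imwrite('pics/s2.png',cv2.resize(im[100:340,180:440],None,fx=2.3,fy=2.3,interpolation=cv2.INTER_CUBIC)); cv2.imwrite('pics/s2full.png',im)
E
```

```text
t: 7.85
eef_pos: [0.5211, 0.0348, 0.1186]
tcp_rot: [-0.0, 0.658, 0.753, -0.0]
force: [-0.2, -0.4, -2.2]
grip_width: 0.0344
grasp_force: 59.9
[([273.0, 158.0, 101.4, 260.7], 0.78)] []
```

View pics/w2.png

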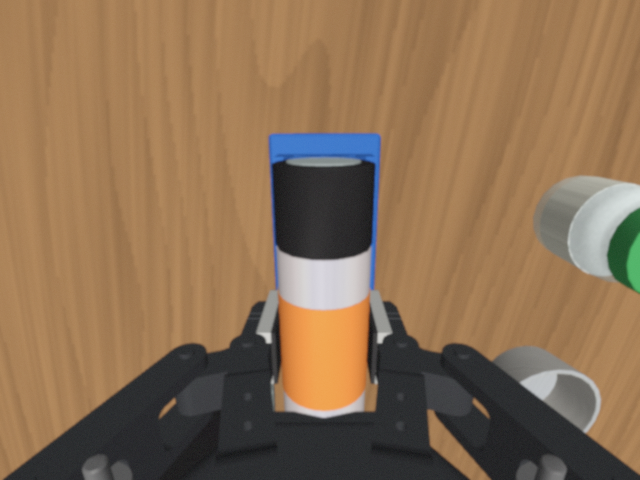

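The grasp is good: the band is centred between the pads at about (323,345) px and the nose is straight up. Next I'll refine the tile's yaw from the top view.

```bash
python3 - <<'E'
from h import *
from cell import cams
T=cams.camera_params('top');t=cv2.imread('pics/top0.png')
r=mask(t,(0,0,140),(180,60,255),(243,238,262,285))
c=cv2.findContours(r[0],0,1)[0][0]
W=onplane(T,c.reshape(-1,2),.01)[:,:2]
ys,xs=np.nonzero(r[0]);W=onplane(T,np.c_[xs,ys],.01)[:,:2];m=W.mean(0);u=np.linalg.svd(W-m)[2][0];print('stripe',m,'a',np.arctan2(u[0],-u[1]),np.ptp((W-m)@u))
# gray foot + stripe rect
hsv=cv2.cvtColor(t,cv2.COLOR_BGR2HSV);m2=cv2.inRange(hsv,np.array((0,0,60)),np.array((180,70,255)));k=np.zeros_like(m2);k[235:288,215:263]=m2[235:288,215:263]
n,l,st,ce=cv2.connectedComponentsWithStats(k);j=1+st[1:,4].argmax();print(st[j])
P=np.argwhere(l==j)[:,::-1].astype(np.float32);W=onplane(T,P,.01)[:,:2].astype(np.float32);q=cv2.minAreaRect(W*1000);print(q)
# frame top edge, crop px
print(onplane(T,np.array([(190,240),(218,303),(199,240),(228,299)])/2+[130,120],.177))
E
```

```text
stripe [0.46575445 0.30554464] a -1.2127349326170687 0.09045822560070108
[223 240  37  45 921]
((461.2211608886719, 331.06072998046875), (111.05480194091797, 69.97959899902344), 19.947084426879883)
[[0.49082704 0.33683221 0.177     ]
 [0.41836096 0.30435377 0.177     ]
 [0.49063719 0.32654364 0.177     ]
 [0.42268584 0.29305049 0.177     ]]
```

```bash
python3 -m crank '[[[0.3,0,-0.3],[0,0,0],1],[[0.6,0,-0.4],[0,0,0],1],[[0.8,0,-0.4],[0,0,0],1],[[0.9,0,-0.3],[0,0,0],1],[[0.9,0,-0.24],[0,0,0],1],[[0.9,0,0],[0,0,0],1],[[0.8,-0.04,0],[0,0,0],1],[[0.7,0,0],[0,0,0],1],[[0.5,0,0],[0,0,0],1],[[0.3,0,0],[0,0,0],1]]'
python3 -m crank '[[[0,0,0],[0,0,-0.5],1],[[0,0,0],[0,0,-0.6],1],[[0,0,0],[0,0,-0.6],1],[[0,0,0],[0,0,-0.5],1],[[0,0,0],[0,0,-0.5],1],[[0,0,0],[0,0,0],1],[[0,0,0],[0,0,0],1]]'
python3 - <<'E'
from h import *
from cell import cams,telemetry
s=telemetry.observe();p=cams.camera_params('wrist');im=cams.read_camera('wrist');cv2.imwrite('pics/w3.png',im)
print(s['eef_pos'],quat(s).as_matrix().round(3))
a=1.92;d=np.array([np.cos(a),np.sin(a),0]);u=np.array([-d[1],d[0],0]);C=np.array([.459,.313,.14])
print(proj(p,[C+[0,0,.037]+.037*u,C+[0,0,.037]-.037*u,[*(C-.0*d)[:2],.01]]))
E
```

```text
t: 9.05
eef_pos: [0.4977, 0.2023, 0.1599]
tcp_rot: [-0.0, 0.658, 0.753, 0.0]
force: [-0.1, 0.2, -3.6]
grip_width: 0.0348
grasp_force: 59.9
t: 9.75
eef_pos: [0.4984, 0.2001, 0.1599]
tcp_rot: [0.0, 0.574, 0.819, -0.0]
force: [-0.3, 0.0, -3.0]
grip_width: 0.0343
grasp_force: 59.9
[0.4983577  0.20005579 0.15986054] [[-0.34  0.94  0.  ]
 [ 0.94  0.34 -0.  ]
 [-0.   -0.   -1.  ]]
[[211.74393213  -3.33909012]
 [446.48569156  -3.37308463]
 [325.92794475  73.60109379]]
```

View pics/w3.png

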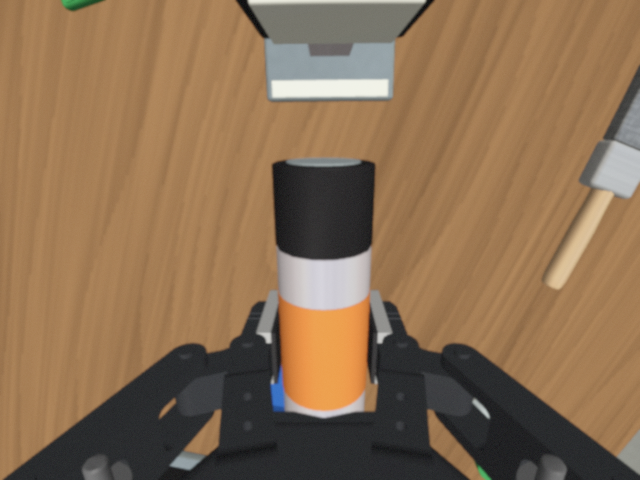

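The view shows the white face at the top, its bottom edge near row 42. The stripe at (330,90) is parallel to the picture's rows, so the tool is square to the tile. I'll work out the offsets from these.

```bash
python3 - <<'E'
from h import *
from cell import cams,telemetry
s=telemetry.observe();p=cams.camera_params('wrist');im=cv2.imread('pics/w3.png')
M=quat(s);e=s['eef_pos']
tool=lambda uv,z:(M.inv().apply(onplane(p,uv,z)-e)*1e3).round(1)
r=mask(im,(0,0,190),(180,60,255),(255,70,400,105));print(r[2],r[1]);x,y,w,h,_=r[2]
print('stripe',tool([(x-.5,y+h/2),(x+w-.5,y+h/2)],.010))
g=cv2.cvtColor(im,cv2.COLOR_BGR2GRAY)
for row in(10,25,38): print(row,[(i,int(g[row,i])) for i in range(236,300,4)],[(i,int(g[row,i])) for i in range(370,436,4)])
print('col330',g[20:60,330]); print('nose',tool([(324,158),(273,166),(375,166)],.18))
for z in(.103,.11): print('bottom',z,tool([(271,42),(400,42),(330,42)],z))
E
```

```text
[ 271   79  118   19 2079] [330.04425204  87.71909572]
stripe [[108.9 -41.9 149.8]
 [109.   50.5 149.8]]
10 [(236, 130), (240, 121), (244, 36), (248, 16), (252, 78), (256, 117), (260, 116), (264, 117), (268, 116), (272, 118), (276, 119), (280, 116), (284, 117), (288, 118), (292, 118), (296, 117)] [(370, 118), (374, 117), (378, 116), (382, 117), (386, 117), (390, 118), (394, 118), (398, 116), (402, 118), (406, 116), (410, 117), (414, 115), (418, 81), (422, 18), (426, 100), (430, 128), (434, 126)]
25 [(236, 126), (240, 140), (244, 140), (248, 135), (252, 115), (256, 24), (260, 44), (264, 117), (268, 118), (272, 116), (276, 116), (280, 115), (284, 115), (288, 117), (292, 115), (296, 117)] [(370, 118), (374, 118), (378, 116), (382, 117), (386, 119), (390, 119), (394, 120), (398, 118), (402, 118), (406, 79), (410, 36), (414, 125), (418, 126), (422, 127), (426, 127), (430, 124), (434, 122)]
38 [(236, 140), (240, 140), (244, 134), (248, 135), (252, 126), (256, 133), (260, 136), (264, 93), (268, 108), (272, 119), (276, 119), (280, 118), (284, 118), (288, 117), (292, 118), (296, 119)] [(370, 117), (374, 116), (378, 118), (382, 117), (386, 116), (390, 118), (394, 118), (398, 115), (402, 130), (406, 133), (410, 130), (414, 124), (418, 126), (422, 125), (426, 124), (430, 118), (434, 119)]
col330 [118 118 117 118 117 115 119 117 117 117 119 118 118 116 118 118 117 117
 118 118 118 117 115 112 106 104 103 104 103 100 102 104 102 103 105 120
 138 153 158 158]
nose [[ 69.5  -0.1 -20.2]
 [ 66.8 -17.8 -20.2]
 [ 66.9  17.5 -20.2]]
bottom 0.103 [[122.1 -27.5  56.8]
 [122.2  39.1  56.8]
 [122.    3.   56.8]]
bottom 0.11 [[120.6 -26.5  49.8]
 [120.7  37.8  49.8]
 [120.5   2.9  49.8]]
```

```bash
python3 -m crank '[[[0,0.18,0.2],[0,0,0],1],[[0,0,0.4],[0,0,0],1],[[0,0,0.4],[0,0,0],1],[[0,0,0.4],[0,0,0],1],[[0.1,0,0.2],[0,0,0],1],[[0.1,0,0],[0,0,0],1],[[0.1,0,0],[0,0,0],1],[[0.1,0,0],[0,0,0],1],[[0,0,0],[0,0,0],1],[[0,0,0],[0,0,0],1],[[0,0,0],[0,0,0],1],[[0,0,0],[0,0,0],1]]'
python3 -m crank '[[[0,0,0],[0,0,0],1],[[0,0,0],[0,0,0],1],[[0,0,0],[0,0,0],1],[[0,0,0],[0,0,0],1],[[0,0,0],[0,0,0],1],[[0,0,0],[0,0,0],1],[[0,0,0],[0,0,0],1],[[0,0,0],[0,0,0],1],[[0,0,0],[0,0,0],1],[[0,0,0],[0,0,0],1]]'
python3 - <<'E'
from cell import cams,telemetry
import cv2
im=cams.read_camera('side');cv2.imwrite('pics/s3.png',cv2.resize(im[110:290,200:400],None,fx=3.2,fy=3.2,interpolation=cv2.INTER_CUBIC))
E
```

```text
t: 11.0
eef_pos: [0.4992, 0.2114, 0.1199]
tcp_rot: [0.0, 0.574, 0.819, 0.0]
force: [-0.8, 0.7, -1.9]
grip_width: 0.0346
grasp_force: 60.0
t: 12.0
eef_pos: [0.499, 0.2115, 0.1198]
tcp_rot: [-0.0, 0.574, 0.819, -0.0]
force: [-0.2, 0.0, -1.6]
grip_width: 0.0343
grasp_force: 60.0
```

View pics/s3.png

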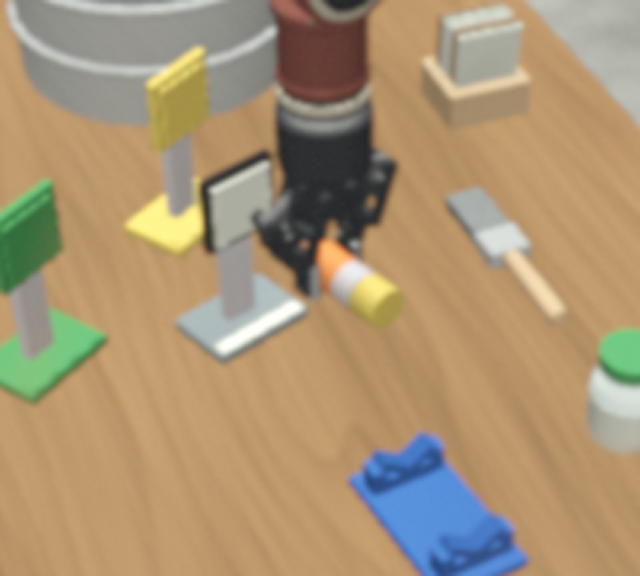

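The side view shows the nose in front of the white tile's face with a clear gap. I'll hold one more second, then retreat upwards and go behind the stand to look.

```bash
python3 -m crank '[[[0,0,0],[0,0,0],1],[[0,0,0],[0,0,0],1],[[0,0,0],[0,0,0],1],[[0,0,0],[0,0,0],1],[[0,0,0],[0,0,0],1],[[0,0,0],[0,0,0],1],[[0,0,0],[0,0,0],1],[[0,0,0],[0,0,0],1]]' >/dev/null
python3 -m crank '[[[-0.3,0,0],[0,0,0],1],[[-0.6,0,-0.3],[0,0,0],1],[[-0.7,0,-0.6],[0,0,0],1],[[-0.7,0,-0.8],[0,0,0],1],[[-0.7,0,-0.8],[0,0,0],1],[[-0.6,0,-0.8],[0,0,0],1],[[-0.4,0,-0.8],[0,0,0],1],[[0,0,-0.8],[0,0,0],1],[[0,0,-0.7],[0,0,0],1],[[0,0,-0.4],[0,0,0],1]]'
python3 -m crank '[[[-0.4,-0.2,0],[0,0,0],1],[[-0.7,-0.4,0],[0,0,0.3],1],[[-0.9,-0.5,0],[0,0,0.3],1],[[-0.9,-0.5,0],[0,0,0.4],1],[[-0.9,-0.5,0],[0,0,0.4],1],[[-0.9,-0.5,0],[0,0,0.4],1],[[-0.9,-0.5,0],[0,0,0.4],1],[[-0.9,-0.5,0],[0,0,0.4],1],[[-0.9,-0.4,0],[0,0,0.4],1],[[-0.9,-0.3,0],[0,0,0],1],[[-0.9,-0.3,0],[0,0,0],1],[[-0.9,-0.3,0],[0,0,0],1]]'
python3 -m crank '[[[-0.9,-0.2,0],[0,0,0],1],[[-0.9,-0.2,0],[0,0,0],1],[[-0.9,-0.2,0],[0,0,0],1],[[-0.9,-0.2,0],[0,0,0],1],[[-0.9,-0.2,0],[0,0,0],1],[[-0.8,-0.1,0],[0,0,0],1],[[-0.5,0,0],[0,0,0],1],[[-0.3,0,0],[0,0,0],1],[[0,0,0],[0,0,0],1]]'
python3 - <<'E'
from h import *
from cell import telemetry
s=telemetry.observe();M=quat(s);a=1.678
print(M.inv().apply(np.array([.472,-.338,.27])-s['eef_pos'])/.025,'yaw',np.arctan2(M.as_matrix()[1,0],M.as_matrix()[0,0]))
E
```

```text
t: 13.85
eef_pos: [0.5341, 0.1155, 0.2719]
tcp_rot: [0.001, 0.575, 0.818, 0.001]
force: [1.4, -1.0, -1.5]
grip_width: 0.0347
grasp_force: 60.0
t: 15.05
eef_pos: [0.4652, -0.1586, 0.2687]
tcp_rot: [-0.001, 0.669, 0.743, -0.001]
force: [0.3, -0.0, -2.1]
grip_width: 0.0346
grasp_force: 60.0
t: 15.95
eef_pos: [0.4563, -0.3114, 0.2693]
tcp_rot: [-0.0, 0.668, 0.744, -0.0]
force: [0.6, 0.5, -2.2]
grip_width: 0.0344
grasp_force: 60.0
[-1.12496182  0.51181337 -0.02992006] yaw 1.6777209697218114
```

```bash
python3 -m crank '[[[-0.4,0.2,0],[0,0,0],1],[[-0.5,0.2,0],[0,0,0],1],[[-0.2,0.1,0],[0,0,0],1],[[0,0,0],[0,0,0],1],[[0,0,0],[0,0,0],1],[[0,0,0],[0,0,0],1]]'
python3 - <<'E'
from h import *
from cell import cams,telemetry
s=telemetry.observe();p=cams.camera_params('wrist');im=cams.read_camera('wrist');cv2.imwrite('pics/w4.png',im)
print(s['eef_pos'],p['rvec'],p['tvec'])
E
```

```text
t: 16.55
eef_pos: [0.4725, -0.3356, 0.2698]
tcp_rot: [-0.0, 0.667, 0.745, 0.0]
force: [-0.1, -0.1, -2.5]
grip_width: 0.0342
grasp_force: 60.0
[ 0.47247626 -0.3356366   0.2697634 ] [-2.82445629 -0.15650034 -0.0246821 ] [-0.43225686 -0.41814007  0.29697024]
```

View pics/w4.png

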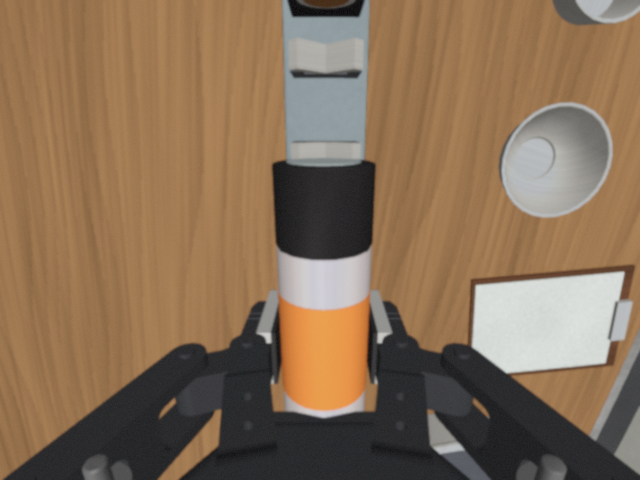

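The view shows the stand straight ahead: base plate edges run from (282,0) to (287,160) and from (369,0) to (364,160), with the front V-rest at (326,57). I'll measure the stand axis and the rest edges.

```bash
python3 - <<'E'
from h import *
from cell import cams,telemetry
s=telemetry.observe();p=cams.camera_params('wrist');im=cv2.imread('pics/w4.png')
M=quat(s);e=s['eef_pos'];tool=lambda uv,z:(M.inv().apply(onplane(p,uv,z)-e)*1e3).round(1)
sat=cv2.cvtColor(im,cv2.COLOR_BGR2HSV)[...,1]<100
L=[];Rr=[]
for r in list(range(16,36,2))+list(range(82,138,2)):
    xs=np.nonzero(sat[r,260:390])[0]+260
    L.append((xs.min()-.5,r));Rr.append((xs.max()+.5,r))
l=tool(L,.012);q=tool(Rr,.012)
for W in(l,q): k=np.polyfit(W[:,0],W[:,1],1);print('edge slope',k[0],'y at0',k[1],'res',(W[:,1]-np.polyval(k,W[:,0])).std())
m=(np.polyfit(l[:,0],l[:,1],1)+np.polyfit(q[:,0],q[:,1],1))/2;print('mid',m,'y@110',np.polyval(m,110))
g=cv2.cvtColor(im,cv2.COLOR_BGR2GRAY)
for c in(295,326,358): print(c,'rows 0-165',[int(v) for v in g[0:90,c]],[int(v) for v in g[130:165,c]])
for r in(45,60): print(r,[(i,int(g[r,i])) for i in range(282,296)],[(i,int(g[r,i])) for i in range(356,370)])
d=cv2.resize(im[0:170,260:390],(780,600)) if 0 else cv2.resize(im[0:170,265:385],None,fx=3.5,fy=3.5,interpolation=cv2.INTER_CUBIC);cv2.imwrite('pics/w4c.png',d)
E
```

```text
edge slope 0.003697828858808811 y at0 -44.615706820722124 res 0.3357971840325585
edge slope 0.0004825195680931614 y at0 46.52350898713676 res 0.2948504534729138
mid [0.00209017 0.95390108] y@110 1.1838202466869252
295 rows 0-165 [32, 21, 23, 13, 16, 23, 20, 22, 13, 12, 17, 18, 16, 23, 12, 27, 79, 123, 149, 155, 155, 155, 153, 155, 155, 154, 154, 155, 157, 157, 156, 157, 155, 158, 155, 155, 156, 159, 161, 164, 165, 165, 168, 167, 167, 166, 166, 167, 167, 165, 166, 165, 164, 164, 163, 163, 165, 164, 164, 164, 164, 163, 165, 165, 164, 162, 160, 154, 139, 114, 90, 73, 56, 47, 43, 45, 57, 89, 125, 146, 151, 152, 153, 152, 154, 153, 152, 154, 153, 151] [152, 152, 152, 151, 153, 151, 150, 153, 152, 147, 136, 122, 128, 151, 162, 164, 165, 166, 167, 166, 167, 167, 168, 166, 165, 164, 164, 162, 154, 142, 135, 134, 134, 134, 114]
326 rows 0-165 [53, 53, 56, 52, 51, 51, 56, 61, 51, 30, 25, 12, 15, 20, 16, 35, 80, 125, 148, 155, 155, 154, 154, 155, 154, 153, 153, 152, 153, 154, 154, 155, 156, 155, 155, 155, 156, 153, 154, 155, 153, 154, 156, 158, 164, 167, 169, 169, 171, 170, 169, 170, 169, 169, 
[... 951 characters left out ...]
130, 123, 101, 67]
45 [(282, 133), (283, 133), (284, 139), (285, 149), (286, 154), (287, 155), (288, 160), (289, 164), (290, 166), (291, 165), (292, 165), (293, 164), (294, 165), (295, 166)] [(356, 174), (357, 173), (358, 175), (359, 174), (360, 175), (361, 177), (362, 175), (363, 168), (364, 158), (365, 152), (366, 147), (367, 140), (368, 129), (369, 123)]
60 [(282, 129), (283, 125), (284, 135), (285, 144), (286, 150), (287, 151), (288, 158), (289, 162), (290, 163), (291, 164), (292, 165), (293, 164), (294, 165), (295, 164)] [(356, 172), (357, 173), (358, 173), (359, 173), (360, 173), (361, 173), (362, 169), (363, 162), (364, 156), (365, 153), (366, 148), (367, 140), (368, 127), (369, 124)]
```

View pics/w4c.png

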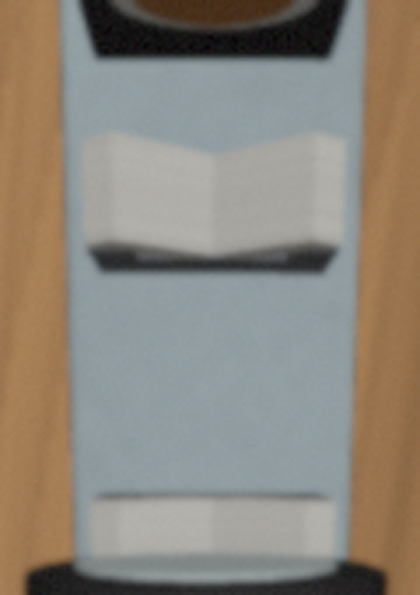

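The crop shows the V valley at about x=326 px. The front rest's top runs from row 38 to row 68.5 and the rear rest's far top edge is at row 143.

```bash
python3 - <<'E'
from h import *
from cell import cams,telemetry
s=telemetry.observe();p=cams.camera_params('wrist')
M=quat(s);e=s['eef_pos'];tool=lambda uv,z:(M.inv().apply(onplane(p,uv,z)-e)*1e3).round(1)
print('expect seat+57.5,+32.5,-32.5',tool([(295,37.8),(295,69),(295,142.7),(358,37.5),(358,69.3),(358,142.7)],.075))
print('flat widths',tool([(287.5,45),(364.5,45),(288,60),(363.5,60)],.075))
print('rear rest corners', tool([(265+90/3.5,150),(265+335/3.5,150)],.075))
print('valley(z about .05)',tool([(325.9,60),(325.9,150)],.050))
im=cv2.imread('pics/w4.png')
g=cv2.cvtColor(im,cv2.COLOR_BGR2GRAY)
hs=cv2.cvtColor(im,cv2.COLOR_BGR2HSV)
# probe silhouette mid: black cap cols vs row
for r in(180,200,220,240):
    xs=np.nonzero(g[r,240:410]<60)[0]+240;print(r,xs.min(),xs.max(),tool([((xs.min()+xs.max())/2,r)],e[2]+.0203)[0])
for r in(265,285):
    xs=np.nonzero(hs[r,255:395,1]<60)[0]+255;print(r,xs.min(),xs.max(),tool([((xs.min()+xs.max())/2,r)],e[2]+.0203)[0])
r=mask(im,(4,150,100),(17,255,255),(275,280,372,420));x,y,w,h,_=r[2];print('band rows',y,y+h,tool([(324,y-.5),(324,y+h-.5),(324,158)],e[2]+.0383))
E
```

```text
expect seat+57.5,+32.5,-32.5 [[154.8 -25.5 194.9]
 [129.6 -26.  194.9]
 [ 65.7 -27.4 194.9]
 [155.1  29.5 194.9]
 [129.4  30.2 194.9]
 [ 65.7  32.  194.9]]
flat widths [[149.1 -32.2 194.9]
 [149.2  35.4 194.9]
 [137.  -32.  194.9]
 [137.1  34.9 194.9]]
rear rest corners [[ 59.  -31.6 194.9]
 [ 59.   34.8 194.9]]
valley(z about .05) [[141.2   1.7 219.9]
 [ 57.4   1.9 219.9]]
180 274 373 [ 61.9  -0.4 -20.3]
200 274 373 [ 54.8  -0.4 -20.3]
220 275 372 [ 47.4  -0.4 -20.3]
240 276 371 [ 39.8  -0.4 -20.3]
265 278 370 [ 29.8  -0.2 -20.3]
285 279 369 [ 21.5  -0.2 -20.3]
band rows 296 409 [[ 26.3  -0.2 -38.3]
 [-21.4  -0.2 -38.3]
 [ 71.   -0.3 -38.3]]
```

```bash
python3 -m crank '[[[0.3,0.07,0],[0,0,0],1],[[0.6,0,0],[0,0,0],1],[[0.8,0,0],[0,0,0],1],[[0.8,0,0],[0,0,0],1],[[0.7,0,0],[0,0,0],1],[[0.46,0,0],[0,0,0],1],[[0.2,0,0],[0,0,0],1],[[0,0,0],[0,0,0],1]]'
python3 -m crank '[[[0,0,0.4],[0,0,0],1],[[0,0,0.8],[0,0,0],1],[[0,0,1],[0,0,0],1],[[0,0,1],[0,0,0],1],[[0,0,1],[0,0,0],1],[[0,0,1],[0,0,0],1],[[0,0,0.8],[0,0,0],1],[[0,0,0.6],[0,0,0],1],[[0,0,0.6],[0,0,0],1],[[0,0,0.4],[0,0,0],1],[[0,0,0.2],[0,0,0],1],[[0,0,0],[0,0,0],1]]'
python3 -m crank '[[[0,0,0],[0,0,0],1],[[0,0,0],[0,0,0],1],[[0,0,0],[0,0,0],1]]'
python3 - <<'E'
from h import *
from cell import cams,telemetry
s=telemetry.observe();p=cams.camera_params('wrist');im=cams.read_camera('wrist');cv2.imwrite('pics/w5.png',im)
print(s['eef_pos'],s['force'])
E
```

```text
t: 17.4
eef_pos: [0.4639, -0.2394, 0.27]
tcp_rot: [0.0, 0.667, 0.745, 0.0]
force: [0.3, -0.2, -1.5]
grip_width: 0.0342
grasp_force: 60.0
t: 18.6
eef_pos: [0.4634, -0.2407, 0.0741]
tcp_rot: [-0.0, 0.668, 0.744, -0.0]
force: [0.0, -0.8, -1.6]
grip_width: 0.0347
grasp_force: 60.0
t: 18.9
eef_pos: [0.4641, -0.2405, 0.0754]
tcp_rot: [0.001, 0.667, 0.745, 0.0]
force: [0.1, 0.4, -1.8]
grip_width: 0.0344
grasp_force: 60.0
[ 0.46414752 -0.24048596  0.07544428] [ 0.1488117   0.38569714 -1.81407572]
```

View pics/w5.png

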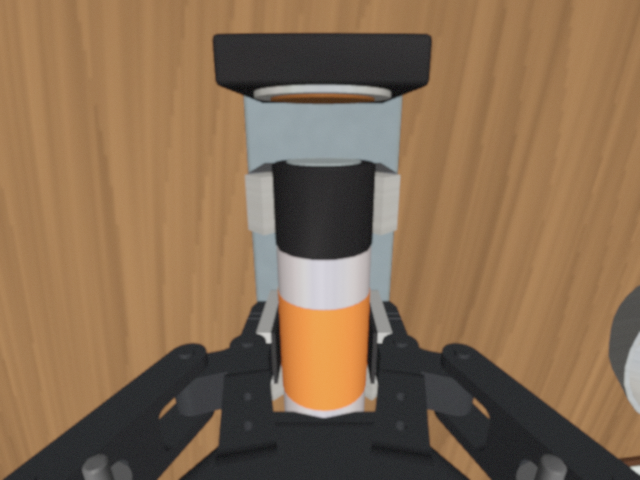

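The probe sits over the front rest: rest from 246 to 400 px, window plate from 214 to 431 px, probe centre at about 323.5. A quick numeric check of the remaining offset follows.

```bash
python3 - <<'E'
from h import *
from cell import cams,telemetry
s=telemetry.observe();p=cams.camera_params('wrist');im=cv2.imread('pics/w5.png')
M=quat(s);e=s['eef_pos'];tool=lambda uv,z:(M.inv().apply(onplane(p,uv,z)-e)*1e3).round(1)
g=cv2.cvtColor(im,cv2.COLOR_BGR2GRAY)
print([int(v) for v in g[160:250,260]][::2],[int(v) for v in g[160:250,388]][::2])
hs=cv2.cvtColor(im,cv2.COLOR_BGR2HSV)
for r in(185,200,215,225):
    a=np.nonzero(hs[r,200:450,1]<60)[0]+200;b=np.nonzero(g[r,262:386]<60)[0]+262
    print(r,a.min(),a.max(),'rest mid',tool([((a.min()+a.max())/2,r)],.075)[0],'probe',(b.min(),b.max()),tool([((b.min()+b.max())/2,r)],e[2]+.0203)[0])
a=np.nonzero(g[60,150:500]<60)[0]+150;print('plate',a.min(),a.max(),tool([(a.min()-.5,60),(a.max()+.5,60)],.098))
print([int(v) for v in g[25:110,240]][::2]);
print('rest rows',tool([(260,172),(260,235)],.075))
E
```

```text
[158, 158, 141, 96, 75, 74, 111, 148, 158, 170, 171, 174, 173, 174, 172, 172, 170, 172, 172, 171, 171, 171, 168, 169, 169, 170, 168, 169, 170, 170, 170, 169, 170, 170, 166, 165, 164, 159, 156, 156, 157, 155, 154, 154, 156] [156, 154, 156, 143, 98, 78, 100, 147, 163, 179, 181, 181, 182, 181, 182, 180, 181, 181, 181, 181, 180, 180, 178, 180, 180, 179, 182, 180, 179, 177, 180, 183, 182, 181, 177, 174, 169, 159, 158, 158, 158, 159, 159, 159, 157]
185 245 399 rest mid [56.9 -1.   0.3] probe (np.int64(274), np.int64(373)) [ 60.2  -0.4 -20.3]
200 246 398 rest mid [50.6 -1.   0.3] probe (np.int64(275), np.int64(372)) [ 54.8  -0.4 -20.3]
215 247 397 rest mid [44.2 -1.   0.3] probe (np.int64(276), np.int64(371)) [ 49.3  -0.4 -20.3]
225 248 396 rest mid [39.8 -1.   0.3] probe (np.int64(276), np.int64(371)) [ 45.6  -0.4 -20.3]
plate 215 429 [[100.1 -34.6 -22.7]
 [100.1  32.9 -22.7]]
[138, 139, 138, 137, 91, 45, 48, 51, 45, 46, 49, 48, 48, 47, 48, 49, 46, 45, 49, 52, 52, 46, 49, 50, 46, 47, 50, 46, 42, 32, 25, 19, 14, 21, 62, 125, 137, 137, 136, 137, 137, 135, 138]
rest rows [[ 62.2 -26.3   0.3]
 [ 35.3 -27.8   0.3]]
```

```bash
python3 -m crank '[[[0.06,-0.02,0.1],[0,0,0],1],[[0,0,0.15],[0,0,0],1],[[0,0,0.15],[0,0,0],1],[[0,0,0.1],[0,0,0],1],[[0,0,0.08],[0,0,0],1],[[0,0,0.05],[0,0,0],1],[[0,0,0.04],[0,0,0],1],[[0,0,0],[0,0,0],1],[[0,0,0],[0,0,0],1],[[0,0,0],[0,0,0],1]]'
python3 -m crank '[[[0,0,0.04],[0,0,0],1],[[0,0,0],[0,0,0],1],[[0,0,0],[0,0,0],1]]'
python3 -m crank '[[[0,0,0.04],[0,0,0],1],[[0,0,0],[0,0,0],1],[[0,0,0],[0,0,0],1]]'
```

```text
t: 19.95
eef_pos: [0.4631, -0.2389, 0.0582]
tcp_rot: [0.0, 0.668, 0.745, -0.0]
force: [0.1, -0.3, -1.7]
grip_width: 0.0349
grasp_force: 60.0
t: 20.25
eef_pos: [0.4631, -0.2388, 0.057]
tcp_rot: [-0.0, 0.667, 0.745, -0.0]
force: [0.0, -0.3, -2.9]
grip_width: 0.035
grasp_force: 60.0
t: 20.55
eef_pos: [0.4631, -0.2389, 0.056]
tcp_rot: [-0.0, 0.668, 0.745, -0.0]
force: [-0.1, 0.2, -2.2]
grip_width: 0.0342
grasp_force: 60.0
```

```bash
python3 -m crank '[[[0,0,0.03],[0,0,0],1],[[0,0,0],[0,0,0],1],[[0,0,0],[0,0,0],1],[[0,0,0],[0,0,0],1]]'
python3 -m crank '[[[0,0,0.03],[0,0,0],1],[[0,0,0],[0,0,0],1],[[0,0,0],[0,0,0],1],[[0,0,0],[0,0,0],1]]'
```

```text
t: 20.95
eef_pos: [0.4631, -0.2389, 0.0553]
tcp_rot: [-0.0, 0.668, 0.745, -0.0]
force: [-0.4, -0.2, -2.6]
grip_width: 0.0341
grasp_force: 60.0
t: 21.35
eef_pos: [0.4632, -0.2389, 0.0548]
tcp_rot: [0.0, 0.668, 0.744, 0.0]
force: [-0.2, 0.6, 1.1]
grip_width: 0.0345
grasp_force: 60.3
```

```bash
python3 -m crank '[[[0,0,0.03],[0,0,0],1],[[0,0,0],[0,0,0],1],[[0,0,0],[0,0,0],1],[[0,0,0],[0,0,0],1]]'
python3 -m crank '[[[0,0,0.03],[0,0,0],1],[[0,0,0],[0,0,0],1],[[0,0,0],[0,0,0],1],[[0,0,0],[0,0,0],1]]'
```

```text
t: 21.75
eef_pos: [0.4633, -0.2389, 0.0547]
tcp_rot: [0.0, 0.668, 0.744, 0.0]
force: [-1.4, 1.6, 6.0]
grip_width: 0.0341
grasp_force: 61.0
t: 22.15
eef_pos: [0.4633, -0.2389, 0.0546]
tcp_rot: [0.0, 0.668, 0.744, 0.001]
force: [-1.9, 2.6, 10.7]
grip_width: 0.0343
grasp_force: 61.5
```

```bash
python3 -m crank '[[[0.02,-0.015,0.005],[0,0,0],1],[[0,0,0],[0,0,0],1],[[0,0,0],[0,0,0],1],[[0,0,0],[0,0,0],1],[[0,0,0],[0,0,0],1],[[0,0,0],[0,0,0],1]]'
python3 - <<'E'
from h import *
from cell import cams,telemetry
s=telemetry.observe();M=quat(s);print(s['force'],s['torque'],np.abs(s['dq']).max(),M.as_matrix().round(4))
p=cams.camera_params('wrist');im=cams.read_camera('wrist')
e=s['eef_pos'];tool=lambda uv,z:(M.inv().apply(onplane(p,uv,z)-e)*1e3).round(1)
cv2.imwrite('pics/w6.png',im)
g=cv2.cvtColor(im,cv2.COLOR_BGR2GRAY);hs=cv2.cvtColor(im,cv2.COLOR_BGR2HSV)
for r in(185,200,215):
    a=np.nonzero(hs[r,200:450,1]<60)[0]+200;b=np.nonzero(g[r,262:386]<60)[0]+262
    print(r,'rest mid',tool([((a.min()+a.max())/2,r)],.075)[0],'probe',(b.min(),b.max()),tool([((b.min()+b.max())/2,r)],.075)[0])
for c in(255,390):print([int(v) for v in g[140:250,c]][::2])
print(tool([(255,170),(255,240)],.075))
E
```

```text
t: 22.75
eef_pos: [0.4633, -0.2389, 0.0546]
tcp_rot: [0.001, 0.668, 0.744, 0.001]
force: [-1.9, 0.8, 11.5]
grip_width: 0.0345
grasp_force: 61.2
[-1.85244346  0.79394346 11.54152496] [ 0.31432319  0.41498095 -0.10198594] 0.0012517344475939493 [[-1.084e-01  9.941e-01  2.300e-03]
 [ 9.941e-01  1.084e-01 -6.000e-04]
 [-9.000e-04  2.200e-03 -1.000e+00]]
185 rest mid [ 60.2  -0.4 -20.4] probe (np.int64(274), np.int64(373)) [ 60.2  -0.4 -20.4]
200 rest mid [ 54.8  -0.4 -20.4] probe (np.int64(275), np.int64(372)) [ 54.8  -0.4 -20.4]
215 rest mid [ 49.3  -0.4 -20.4] probe (np.int64(276), np.int64(372)) [ 49.3  -0.2 -20.4]
[160, 159, 159, 158, 157, 157, 157, 156, 156, 157, 158, 157, 157, 158, 157, 155, 129, 84, 73, 75, 74, 94, 142, 151, 155, 174, 177, 177, 180, 180, 181, 181, 179, 177, 180, 181, 179, 180, 179, 178, 176, 174, 174, 173, 175, 174, 174, 175, 174, 172, 171, 174, 172, 171, 169]
[157, 158, 158, 158, 158, 156, 158, 156, 157, 156, 158, 157, 158, 158, 155, 141, 94, 73, 72, 73, 73, 102, 146, 154, 157, 167, 169, 170, 171, 172, 174, 171, 170, 169, 170, 171, 170, 169, 170, 169, 169, 168, 170, 167, 170, 170, 170, 169, 168, 168, 170, 172, 173, 172, 170]
[[ 65.4 -24.2 -20.5]
 [ 39.8 -25.7 -20.4]]
```

View pics/w6.png

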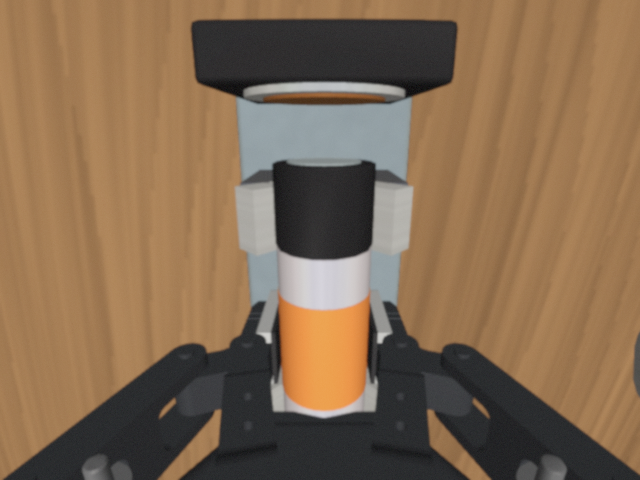

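The last picture shows the probe seated symmetrically in the V: rest from 236 to 412 px, probe at about 323.5. The axis is at 75 mm and the press is about 12 N, so I'm handing it in.

```bash
python3 -c "
from cell import finish_job
print(finish_job())"
```

```text
the job is handed in; nothing more can be done
None
```

I did the white check, holding the probe still for over 2 s about 4 cm from the white tile. I then handed in with the probe still gripped in the V-rests, pressed down with about 12 N; no verdict was returned.

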